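Turn the keyed lid to its pin and press it home

TASK

The lid of the food canister on the packing counter is lying loose on its seal, turned the wrong way. Using only the fingertips and without gripping or lifting the lid, push it round (the black nub on it is there for that) until the notch in its edge meets the orange pin, then press it down gently until it is fully home, flush on the canister all round, and take the hand away. Leave the tumbler, the tin and the jar standing where they are.

Things in the scene. Friction and masses are not known exactly. Their poses are not given: they have to be found in the camera images.
- canister: Cream round canister, 180 mm across, 110 mm tall, fixed. Origin: centre of its underside; z up, +x points to the orange pin. The lid's spigot sits in a bore on its axis (play 1.5 mm). A rubber seal ring on top, 92 to 126 mm across, carries the lid 8 mm above the canister's top; pressed with about 6 to 9 N it sinks, and stays where it is left.
- pin (a point): Top centre of the orange pin, upright, 9 mm thick, 86 mm from the canister's axis, top 126 mm above the counter. An orange tooth 9 mm wide with a rounded top runs from it 20 mm towards the axis, standing 6.5 mm above the canister's top, under the lid's edge: the lid cannot go down unless its notch lies over the tooth.
- lid: Loose teal lid: disc 154 mm across, 8 mm thick, about 0.35 kg, with a 60 mm wide spigot reaching 26 mm below. Origin: on its axis at the disc's underside, 118 mm above the counter at the start, 110 mm when fully home; z up, +x points to the notch, -x to the nub. It starts turned any way but near its place, and turns either way round without limit.
- notch (a point): Centre of the notch in the lid's edge, on the lid's top face, 70 mm from its axis. The notch is an open slot 16 mm wide and 15 mm deep.
- nub (a point): Top centre of the black turning nub on the lid, opposite the notch, 55 mm from the lid's axis: an upright round peg 18 mm across and 18 mm tall above the lid's top face. Pushing it sideways along the circle with a few newtons turns the lid; the lid stops when the push stops.
- lid_center (a point): Centre of the lid's top face (in the middle of a flat cream spot 44 mm across): the place to press (about 10 to 15 N is enough, keep well under 40 N). 126 mm above the counter at the start, 118 mm when fully home.
- tumbler_mid (a point): Teal drinking tumbler, 76 mm across and 124 mm tall, loose bystander; point at its middle.
- tin_mid (a point): Food tin with a red band, 74 mm across and 110 mm tall, loose bystander; point at its middle.
- jar_mid (a point): Amber jar with a red cap, 72 mm across and 120 mm tall, loose bystander; point at its middle.
Not all that is in view belongs to the job. Leave any blue or yellow look-alike of the canister alone.

How it is judged:
On the way:
1. the lid is turned until its notch stands at the pin (within 6 mm along the edge) (y of notch in the frame of canister between -0.006 and 0.006 m and x of notch in the frame of canister above 0.05 m), for 0.1 s.
At the end, for the whole second after the job is handed in: The lid lies fully home on the canister: its underside within 1.8 mm of the canister's top, level within 0.03 rad, centred within 5 mm, its notch at the pin within 6 mm, at rest; tumbler, tin and jar within 30 mm of where they stood (all of step 1 and z of lid in the frame of canister between 0.107 and 0.1118 m and angle between lid's own z axis and vertical below 0.03 rad and horizontal distance between lid and canister below 0.005 m and linear speed of lid below 0.02 m/s and distance of each of tumbler_mid, tin_mid, jar_mid from where it was at the start of the episode below 0.03 m); the robot touches nothing.
It fails at once if the lid is lifted (more than 8 mm above where it lay) or tipped up (more than 0.25 rad) (z of lid in the frame of canister above 0.126 m or angle between lid's own z axis and vertical above 0.25 rad).
It fails at once if the tumbler, the tin or the jar is shifted by more than 30 mm or knocked over (distance of any of tumbler_mid, tin_mid, jar_mid from where it was at the start of the episode above 0.03 m).
It fails at once if the nub is gripped (the grasp point lies at the nub while the fingers bear on the lid with over 15 N) (distance between the grasp point and nub below 0.016 m and contact force between the fingers and lid above 15 N).
It fails at once if the lid is pressed hard (the fingers bear on it with over 40 N in all) (contact force between the fingers and lid above 40 N).
It fails at once if the lid is worked with another part of the arm than the fingers (contact force between the arm and lid above 3 N).
It also fails if it takes over 67 s, if anything falls off the work surface, if the arm or the gripper's body presses on something with over 40 N, if the wrist force passes 120 N, or if a joint passes its speed limit or range.

ROBOT

A 7-joint arm with a two-finger parallel gripper is mounted at the origin on the work surface. World frame = base frame: x ahead of the robot, y to its left, z up, the work surface at z = 0. Lengths are in m, angles in rad, forces in N, time in s.
With the tool pointing down it reaches from about 0.375 to 0.925 m from the base axis. Payload 3.1 kg.
Tool frame: the origin (TCP) lies midway between the tips of the shut fingers; the grasp point (between the pads) lies 19 mm behind it; y points along the fingers, z is the direction in which the jaws open and shut, and the axes are right-handed (so a half turn about y gives the same grasp; the last joint's range is limited). The gripper opens to 85 mm and grips with 20 to 120 N. Pads are 22 mm wide; open, the fingers measure 114 mm over their backs; the gripper's body (76 mm by 85 mm) begins 54 mm behind the grasp point. The pads swing forward as they close: fully open they stand 13 mm farther back than shut.
Start: joints at [-1.317, 0.383, 0.044, 1.598, -0.018, 1.161, -0.05], TCP at [0.224, 0.61, 0.231] pointing down, gripper open.
Joint ranges: [-2.61, 2.61], [-0.41, 2.15], [-1.48, 1.57], [0, 2.5], [-1.57, 4.71], [0.05, 1.97], [-2.85, 2.85]. Speed limits (rad/s): [2.79, 2.79, 3.14, 3.14, 3.14, 3.14, 3.14].

INTERFACE

Orientations are given as a unit quaternion [x, y, z, w].
In Python, from station import bot gives the robot as it stands. Calls block until the motion is done:
- bot.move_ptp(position, orientation): joint-space move of the TCP to a pose.
- bot.movel(position, attitude=None, max_speed=0.15): straight line of the TCP; attitude=None keeps the orientation; max_speed is the mean speed in m/s.
- bot.goto_joints(angles): joint-space move.
- bot.command_gripper(opening, strength=None): finger opening in m; strength is the grip in N (None keeps the last); returns when the fingers have stopped.
- bot.hold(seconds).
- bot.solve_ik(position, orientation): joint angles nearest the present ones, or None.
- bot.read_state(): the state.
- bot.camera(name): name is "scene" or "top"; returns a dict with "pixels" (400x640x3 uint8, red, green, blue), "fx", "fy", "cx", "cy" (pixels), "eye" and "attitude" of the camera in the world. Camera axes: x right, y up, looking along -z (the intrinsics and any distortion apply to the point x, -y, -z); pixel columns grow to the right and rows downward; lengths in m; the calibration is good to about 2 mm. A picture is of the moment at which its call begins. There is no depth.
A pose or a line that the arm cannot do raises bot.Unreachable and nothing moves.
- bot.close_job(): hands the job in, once; it reports no verdict.
The state is a dict: "time_s": time; "joint_pos": joint angles; "joint_velocities": joint speeds; "effort": joint torques, N m; "tcp_pos": TCP position; "tool_rot": TCP orientation; "wrist_force": force on the tool from outside, world axes, zero at the start; "moment": the same for the moment, N m; "gripper_width": finger opening in m.
Only numpy, scipy, OpenCV 4.12 (cv2) and the standard library are available. Lean on these libraries where they do the work, as an engineer would, in place of code of your own. Each camera call takes 0.05 s, during which the arm holds its last target.

## Working session

There is one attempt and no reset: what is moved stays moved. The work goes in short steps, each a Python script; the robot and the scene stay as the last script left them, time stands still between calls to the robot, and variables do not carry over. Pictures are saved under pics/ and viewed, and the job is handed in when it is done.

```bash
mkdir -p pics; ls; python3 - <<'E'
from station import bot
import cv2
s=bot.read_state();print(s)
for n in("scene","top"):
    c=bot.camera(n);print(n,{k:v for k,v in c.items() if k!="pixels"})
    cv2.imwrite(f"pics/{n}0.png",c["pixels"][:,:,::-1])
E
```

```text
pics
{'time_s': 0.0, 'joint_pos': array([-1.31678505,  0.38384265,  0.04381568,  1.59961191, -0.01791083,
        1.16119439, -0.04988598]), 'joint_velocities': array([-3.82933611e-04,  7.14807402e-05, -1.73328939e-03, -2.78819768e-04,
        4.90314507e-04,  3.27776751e-03,  2.26175966e-03]), 'effort': array([ 6.81347337e-04, -4.33456743e+01,  1.02501255e+00, -2.49510741e+01,
        1.05911048e-02,  1.14199310e-02,  4.54510968e-06]), 'tcp_pos': array([0.22365094, 0.60928782, 0.22986436]), 'tool_rot': array([ 0.69713514, -0.12382716,  0.12358615, -0.69526678]), 'wrist_force': array([-0.81610637,  0.54189201,  0.28600595]), 'moment': array([-0.00874051,  0.009318  , -0.01438242]), 'gripper_width': 0.08569849250952379}
scene {'fx': 441.69041535078424, 'fy': 441.69041535078424, 'cx': 313.9683829231305, 'cy': 200.84660927551062, 'eye': array([ 1.06979964, -0.26082352,  0.90174664]), 'attitude': array([0.26653507, 0.18350255, 0.51678035, 0.79260579])}
top {'fx': 422.89335503547943, 'fy': 422.89335503547943, 'cx': 316.41885053121774, 'cy': 192.5518719483761, 'eye': array([ 0.41991486, -0.01720109,  1.41007297]), 'attitude': array([ 0.025394  , -0.02189073, -0.70242199,  0.71097066])}
```

View pics/scene0.png

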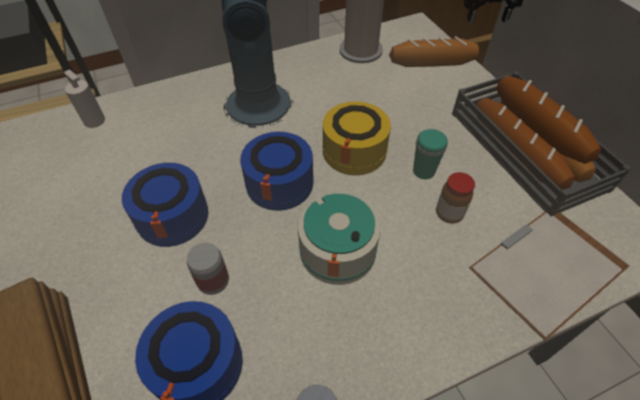

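View pics/top0.png

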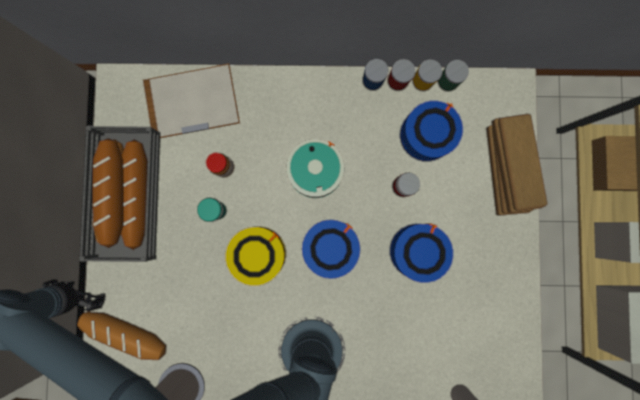

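The top view shows the canister at about (316,167), the nub at (312,149), the notch at (319,189) and the pin at (333,143). In the scene view the lid is at (339,222). The next step is to measure these points.

```bash
cat > h.py <<'E'
import numpy as np, cv2
from scipy.spatial.transform import Rotation as R
def ray(c,u,v):
    d=np.array([(u-c["cx"])/c["fx"],-(v-c["cy"])/c["fy"],-1.])
    return c["eye"],R.from_quat(c["attitude"]).apply(d/np.linalg.norm(d))
def onz(c,u,v,z):
    e,d=ray(c,u,v); return e+d*(z-e[2])/d[2]
def tri(a,b):
    A=0;y=0
    for e,d in(a,b):
        P=np.eye(3)-np.outer(d,d);A=A+P;y=y+P@e
    x=np.linalg.solve(A,y)
    return x,[np.linalg.norm(np.cross(x-e,d)) for e,d in(a,b)]
def proj(c,p):
    q=R.from_quat(c["attitude"]).inv().apply(np.asarray(p)-c["eye"])
    return c["cx"]-c["fx"]*q[0]/q[2], c["cy"]+c["fy"]*q[1]/q[2]
def blobs(mask):
    n,l,s,ce=cv2.connectedComponentsWithStats(mask.astype(np.uint8))
    return [(int(s[i,4]),ce[i].round(2).tolist(),s[i,:4].tolist()) for i in range(1,n) if s[i,4]>5]
def masks(px,roi):
    x0,y0,x1,y1=roi
    hsv=cv2.cvtColor(px,cv2.COLOR_RGB2HSV).astype(int);h,s,v=[hsv[...,i] for i in range(3)]
    m=np.zeros(h.shape,bool);m[y0:y1,x0:x1]=1
    return dict(teal=m&(h>70)&(h<95)&(s>90)&(v>50),orange=m&(h<14)&(s>140)&(v>90),dark=m&(v<75),cream=m&(s<70)&(v>120))
E
python3 - <<'E'
from station import bot
from h import *
for n,roi in(("scene",(285,180,390,285)),("top",(280,130,350,205))):
    c=bot.camera(n);px=c["pixels"]
    for k,m in masks(px,roi).items(): print(n,k,blobs(m))
    x0,y0,x1,y1=roi
    cv2.imwrite(f"pics/{n}z.png",cv2.resize(px[y0:y1,x0:x1,::-1],None,fx=6,fy=6,interpolation=cv2.INTER_CUBIC)[:600])
E
```

```text
scene teal [(2792, [338.63, 223.41], [304, 194, 70, 59])]
scene orange [(12, [333.92, 255.58], [333, 254, 3, 5]), (37, [332.92, 261.59], [328, 260, 11, 4])]
scene dark [(610, [296.67, 191.99], [285, 180, 28, 30]), (74, [354.86, 236.16], [351, 231, 9, 11]), (79, [303.47, 252.1], [300, 242, 10, 20]), (14, [373.71, 252.43], [372, 248, 4, 10]), (241, [336.21, 274.71], [304, 261, 69, 21])]
scene cream [(5184, [341.17, 230.89], [285, 180, 105, 105]), (294, [338.86, 220.87], [329, 213, 21, 17])]
top teal [(1633, [314.67, 166.45], [291, 143, 49, 49])]
top orange [(8, [330.12, 143.38], [329, 142, 4, 3])]
top dark [(16, [311.5, 148.5], [310, 147, 4, 4])]
top cream [(3307, [314.21, 167.32], [280, 130, 70, 75]), (176, [314.78, 166.4], [308, 159, 15, 15])]
```

View pics/scenez.png

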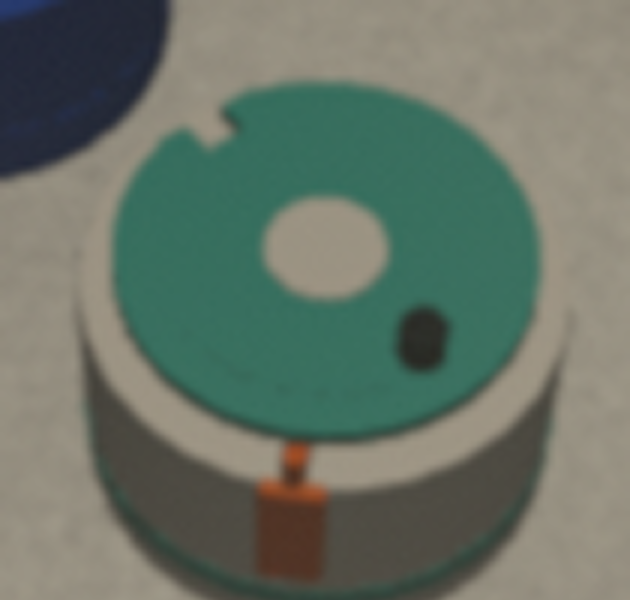

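View pics/topz.png

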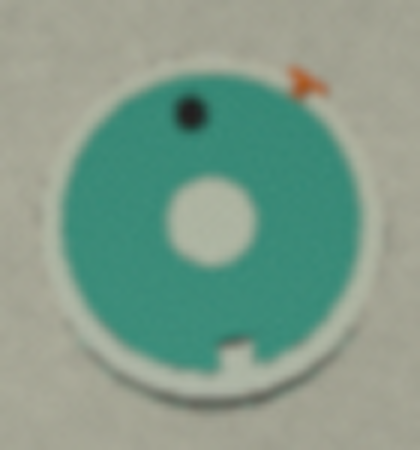

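```bash
python3 - <<'E'
from station import bot
from h import *
s=bot.camera("scene");t=bot.camera("top")
S=lambda u,v:(285+(u-2.5)/6,180+(v-2.5)/6)
T=lambda u,v:(280+(u-2.5)/6,130+(v-2.5)/6)
pts=dict(center=((338.86,220.87),(314.78,166.4),.126),pin=(S(297,449),T(303,82),.126),notch=(S(213,128),T(236,359),.126),nub=(S(424,324),T(191,110),.144))
C=None
for k,(a,b,z) in pts.items():
    x,r=tri(ray(s,*a),ray(t,*b))
    ps=onz(s,*a,z);pt=onz(t,*b,z)
    if C is None:C=(x,ps,pt)
    print(k,x.round(4),np.round(r,4),ps.round(4),pt.round(4))
    for q,c in zip((x,ps,pt),C):
        d=(q-c)[:2];print("   r %.4f ang %.2f"%(np.hypot(*d),np.degrees(np.arctan2(d[1],d[0]))))
E
```

```text
center [ 0.5858 -0.0048  0.1258] [0.0005 0.0005] [ 0.5857 -0.0053  0.126 ] [ 0.5859 -0.0043  0.126 ]
   r 0.0000 ang 0.00
   r 0.0000 ang 0.00
   r 0.0000 ang 0.00
pin [ 0.6576 -0.0503  0.1275] [0. 0.] [ 0.6569 -0.0499  0.126 ] [ 0.6579 -0.0504  0.126 ]
   r 0.0851 ang -32.35
   r 0.0840 ang -32.08
   r 0.0855 ang -32.60
notch [ 0.5159 -0.018   0.1203] [0.0003 0.0003] [ 0.5198 -0.02    0.126 ] [ 0.5155 -0.0178  0.126 ]
   r 0.0711 ang -169.25
   r 0.0675 ang -167.39
   r 0.0717 ang -169.16
nub [0.6395 0.006  0.144 ] [0.0004 0.0004] [0.6394 0.0057 0.144 ] [0.6397 0.0064 0.144 ]
   r 0.0549 ang 11.36
   r 0.0548 ang 11.59
   r 0.0548 ang 11.24
```

```bash
cat >> h.py <<'E'
C=np.array([.5858,-.0048]); PIN=np.radians(-32.4)
def att(th,opt):
    """tool y down; opt: 0..3 -> tool x along k*90deg from the tangent"""
    a=th+np.pi/2+opt*np.pi/2
    x=np.array([np.cos(a),np.sin(a),0]);y=np.array([0,0,-1.]);z=np.cross(x,y)
    return R.from_matrix(np.c_[x,y,z]).as_quat()
def fpos(th,off,z,r=.055):
    return np.array([*(C+r*np.array([np.cos(th),np.sin(th)])-off*np.array([-np.sin(th),np.cos(th)])),z])
E
python3 - <<'E'
from station import bot
from h import *
print(R.from_quat(bot.read_state()["tool_rot"]).as_matrix().round(2))
for o in range(4):
    for d in (11,45,80,115,148):
        th=np.radians(d);j=bot.solve_ik(fpos(th,.03,.132),att(th,o))
        print(o,d,None if j is None else np.round(j,2))
for p in((217,162,.12),(210,209,.124),(405,184,.11)): print(onz(bot.camera("top"),*p).round(3))
print(bot.read_state()["time_s"])
E
```

```text
[[ 0.94 -0.    0.34]
 [-0.34 -0.    0.94]
 [ 0.   -1.   -0.  ]]
0 11 [-0.89  1.    1.37  1.73 -1.01  1.31 -2.24]
0 45 [-0.94  1.    1.37  1.73 -1.01  1.31 -1.7 ]
0 80 [-0.75  0.56  0.81  1.77 -0.47  1.01 -1.51]
0 115 [-0.72  0.46  0.69  1.85 -0.35  0.96 -1.01]
0 148 [-0.73  0.38  0.67  1.94 -0.29  0.92 -0.47]
1 11 [-0.59  0.58  0.76  1.72 -0.46  1.03 -1.05]
1 45 [-0.64  0.58  0.74  1.72 -0.45  1.02 -0.53]
1 80 [-0.66  0.52  0.67  1.76 -0.38  0.99 -0.01]
1 115 [-0.65  0.43  0.59  1.85 -0.29  0.95  0.51]
1 148 [-0.63  0.36  0.55  1.93 -0.23  0.92  1.05]
2 11 [-0.54  0.56  0.68  1.71 -0.4   1.01  0.47]
2 45 [-0.53  0.53  0.59  1.71 -0.34  1.    0.96]
2 80 [-0.52  0.48  0.48  1.76 -0.26  0.97  1.47]
2 115 [-0.49  0.4   0.4   1.84 -0.19  0.94  1.99]
2 148 [-0.45  0.33  0.34  1.92 -0.14  0.91  2.54]
3 11 [-0.44  0.52  0.54  1.71 -0.31  1.    1.98]
3 45 [-0.36  0.49  0.35  1.7  -0.2   0.98  2.42]
3 80 [ 0.73  0.84 -1.25  1.7   0.84  1.25  2.25]
3 115 [-1.1   0.9   1.37  1.86 -0.95  1.24 -2.12]
3 148 [-1.15  0.82  1.38  1.95 -0.89  1.18 -1.55]
[0.597 0.297 0.12 ]
[0.452 0.313 0.124]
[ 0.537 -0.283  0.11 ]
0.45
```

```bash
python3 - <<'E'
from station import bot
from h import *
bot.command_gripper(0.0,20)
th=np.radians(11.3)
p=bot.read_state()["tcp_pos"].copy();p[2]=.38
bot.movel(p,max_speed=.25)
bot.move_ptp(fpos(th,.042,.25),att(th,1))
s=bot.read_state();print(s["time_s"],s["tcp_pos"].round(4),s["gripper_width"],s["wrist_force"].round(2),s["joint_pos"].round(2))
bot.movel(fpos(th,.042,.133),max_speed=.12)
s=bot.read_state();print(s["time_s"],s["tcp_pos"].round(4),s["wrist_force"].round(2))
for n in("scene","top"): cv2.imwrite(f"pics/{n}1.png",cv2.resize(bot.camera(n)["pixels"][100:300,220:440,::-1],None,fx=3,fy=3))
E
```

```text
4.7167 [ 0.6482 -0.0333  0.2499] 0.0002975679764442575 [ 0.48 -0.02 -0.95] [-0.64  0.48  0.85  1.61 -0.38  1.23 -1.09]
5.8417 [ 0.6488 -0.0355  0.134 ] [ 0.    0.2  -0.47]
```

View pics/scene1.png

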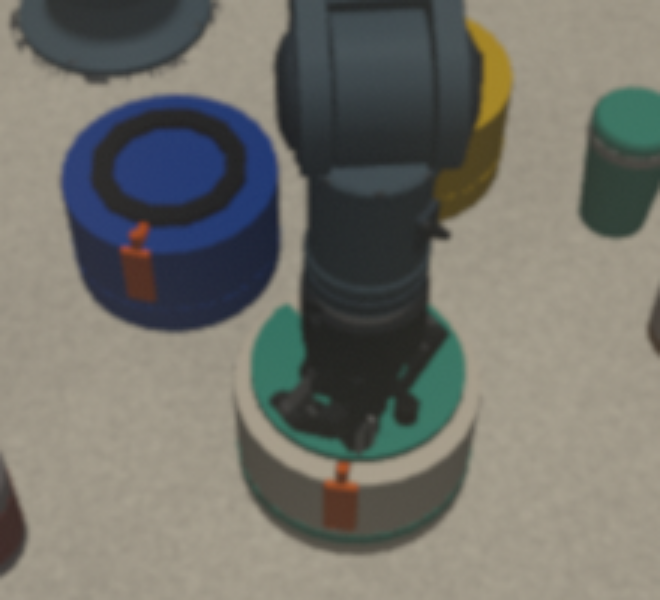

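The fingers are down on the lid behind the nub, which is at about (407,410) in the crop. The finger linkages stick out along the jaw direction towards the nub. I'll turn the tool 90° and push with the narrow side of the pads, which is flat and 11 mm from the TCP.

```bash
python3 - <<'E'
from station import bot
from h import *
th=np.radians(11.3)
bot.movel(fpos(th,.042,.17),max_speed=.15)
bot.movel(fpos(th,.042,.1701),att(th,2),max_speed=.15)
s=bot.read_state();print(s["time_s"],s["tcp_pos"].round(4),s["joint_pos"].round(2))
bot.movel(fpos(th,.034,.133),max_speed=.1)
bot.movel(fpos(th,.023,.133),max_speed=.05)
s=bot.read_state();print(s["time_s"],s["tcp_pos"].round(4),s["wrist_force"].round(2))
# pushing arc
for d in np.arange(12,36.1,6):
    t=np.radians(d)
    bot.movel(fpos(t,.0205,.133),att(t,2),max_speed=.05)
    s=bot.read_state();f=s["wrist_force"]
    print(d,round(s["time_s"],2),s["tcp_pos"].round(4),f.round(2),"tang %.2f rad %.2f"%(f[:2]@[-np.sin(t),np.cos(t)],f[:2]@[np.cos(t),np.sin(t)]))
for n in("scene","top"): cv2.imwrite(f"pics/{n}2.png",cv2.resize(bot.camera(n)["pixels"][100:300,220:440,::-1],None,fx=3,fy=3))
E
```

```text
8.0583 [ 0.6478 -0.0352  0.1698] [-0.37  0.47  0.47  1.67 -0.23  1.06  0.37]
8.9583 [ 0.6446 -0.0155  0.1335] [ 1.32 -0.49  0.69]
12.0 9.21 [ 0.6439 -0.0132  0.1331] [-0.01  0.5   0.31] tang 0.49 rad 0.09
18.0 9.48 [ 0.6445 -0.0071  0.133 ] [-1.   -0.15  1.13] tang 0.17 rad -1.00
24.0 9.76 [ 0.6443 -0.0011  0.1329] [ 0.44  0.26 -0.43] tang 0.06 rad 0.51
30.0 10.03 [0.6437 0.005  0.133 ] [0.05 0.45 0.13] tang 0.37 rad 0.27
36.0 10.31 [0.6423 0.011  0.133 ] [1.05 0.16 0.12] tang -0.49 rad 0.94
```

View pics/scene2.png

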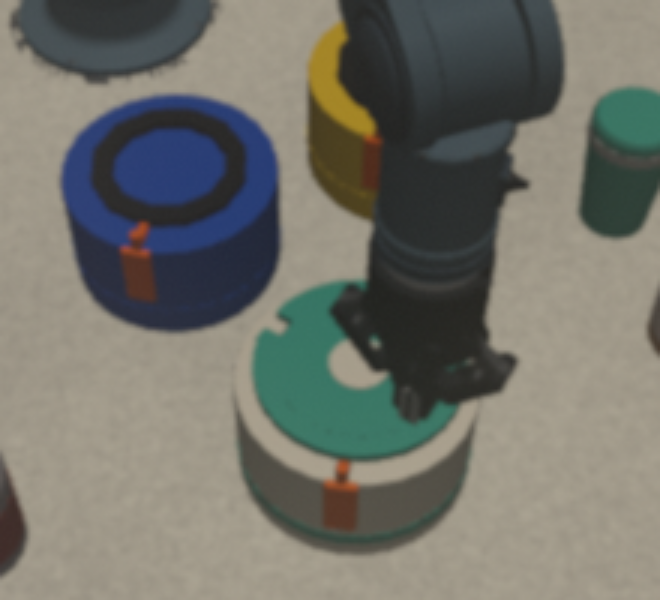

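View pics/top2.png

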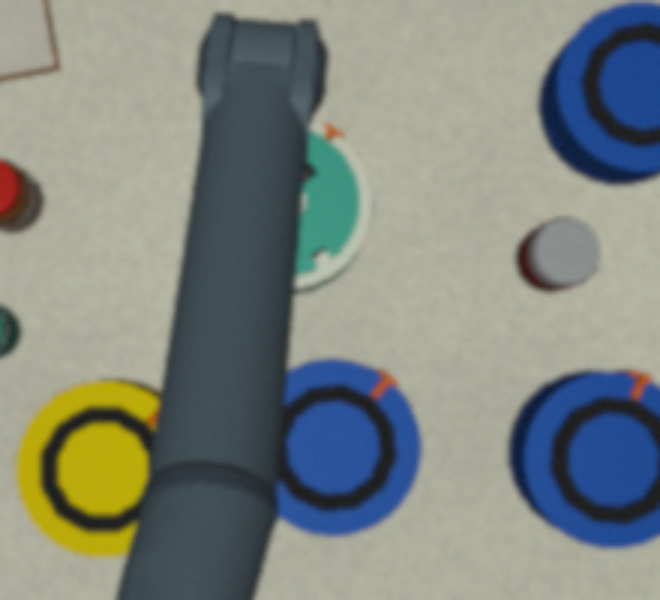

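The lid is turning smoothly: the notch has moved to (278,325) in the scene crop and (322,258) in the top crop, and the forces are tiny. I'll continue and stop short of the target to check.

```bash
python3 - <<'E'
from station import bot
from h import *
for d in np.arange(42,139,6):
    t=np.radians(d)
    bot.movel(fpos(t,.0205,.133),att(t,2),max_speed=.05)
    s=bot.read_state();f=s["wrist_force"]
    print(d,round(s["time_s"],2),f.round(2),"%.2f"%s["joint_pos"][6])
for n in("scene","top"): cv2.imwrite(f"pics/{n}3.png",cv2.resize(bot.camera(n)["pixels"][100:300,220:440,::-1],None,fx=3,fy=3))
E
```

```text
42 10.68 [ 0.3  -1.09  0.53] 0.78
48 10.96 [ 0.64 -0.37 -0.29] 0.86
54 11.23 [ 0.36 -0.11  0.37] 0.95
60 11.51 [ 0.57 -0.43  0.31] 1.03
66 11.78 [ 0.08 -0.6   0.06] 1.12
72 12.06 [-0.26 -0.52  0.03] 1.21
78 12.33 [0.58 0.27 0.42] 1.30
84 12.61 [-0.28  0.02 -0.86] 1.39
90 12.88 [-1.81  0.51 -0.5 ] 1.48
96 13.16 [-0.25 -0.38 -0.7 ] 1.57
102 13.43 [-0.12  0.29 -0.31] 1.66
108 13.71 [-0.08  1.92 -0.66] 1.75
114 13.98 [-0.22  0.97  0.84] 1.85
120 14.26 [-0.79  0.06  0.14] 1.95
126 14.53 [-0.68 -0.74  0.28] 2.04
132 14.81 [ 0.09 -0.13 -0.01] 2.14
138 15.08 [-0.18  0.9   0.03] 2.25
```

View pics/scene3.png

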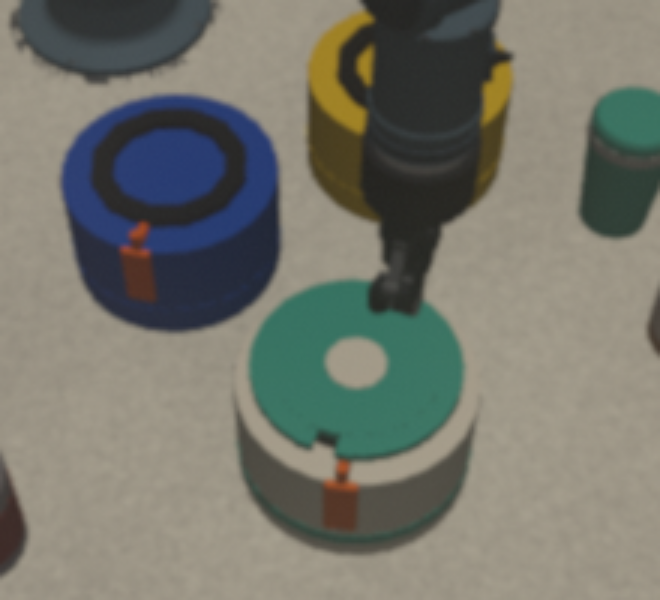

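View pics/top3.png

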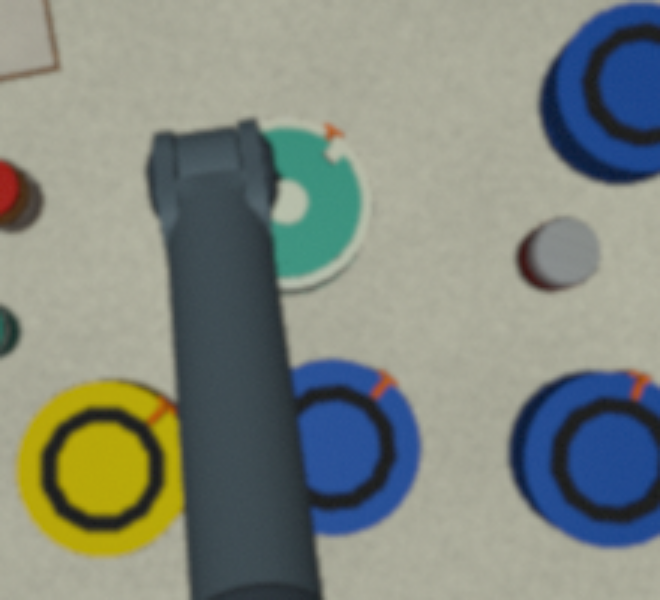

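The notch is now close to the pin, at about (335,150) in the top crop with the pin at (332,132). I'll zoom in and measure what is left.

```bash
python3 - <<'E'
from station import bot
from h import *
for n,(x0,y0,w,h) in(("scene",(310,235,50,40)),("top",(312,132,40,30))):
    c=bot.camera(n)
    cv2.imwrite(f"pics/{n}4.png",cv2.resize(c["pixels"][y0:y0+h,x0:x0+w,::-1],None,fx=14,fy=14,interpolation=cv2.INTER_CUBIC))
# notch: project expected notch rectangles at candidate angles onto top image
    for d in (-48,-44,-40,-36,-32.4):
        t=np.radians(d);q=[proj(c,[*(C+r*np.array([np.cos(t),np.sin(t)])),.126]) for r in(.062,.077)]
        print(n,d,[((u-x0+.5)*14,(v-y0+.5)*14) for u,v in q])
E
```

```text
scene -48 [(np.float64(253.10699481837617), np.float64(122.89858735323043)), (np.float64(212.3136015979627), np.float64(202.51139859073976))]
scene -44 [(np.float64(280.44037508202655), np.float64(132.22023686431112)), (np.float64(246.52114278632826), np.float64(214.3140955533736))]
scene -40 [(np.float64(308.50970494642854), np.float64(139.92262518135215)), (np.float64(281.6780779474353), np.float64(224.07350595600298))]
scene -36 [(np.float64(337.16410989939845), np.float64(145.95901027002947)), (np.float64(317.59104040388195), np.float64(231.72746663940296))]
scene -32.4 [(np.float64(363.32512586233156), np.float64(149.93661431982719)), (np.float64(350.39441014550016), np.float64(236.7749398649255))]
top -48 [(np.float64(261.1299150966181), np.float64(303.1414527642123)), (np.float64(312.54115053709336), np.float64(258.243986300542))]
top -44 [(np.float64(247.52938551824502), np.float64(288.8749350515412)), (np.float64(295.6477984637297), np.float64(240.54462649086622))]
top -40 [(np.float64(232.96411118881838), np.float64(275.5867830422587)), (np.float64(277.5589467360677), np.float64(224.06047236817085))]
top -36 [(np.float64(217.5050370340988), np.float64(263.3408158434396)), (np.float64(258.3626967419134), np.float64(208.87041646850594))]
top -32.4 [(np.float64(202.8897188725092), np.float64(253.25918192797496)), (np.float64(240.21625765294846), np.float64(196.36596407014815))]
```

View pics/top4.png

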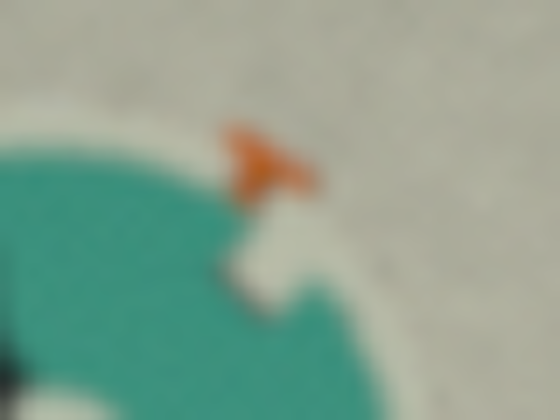

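View pics/scene4.png

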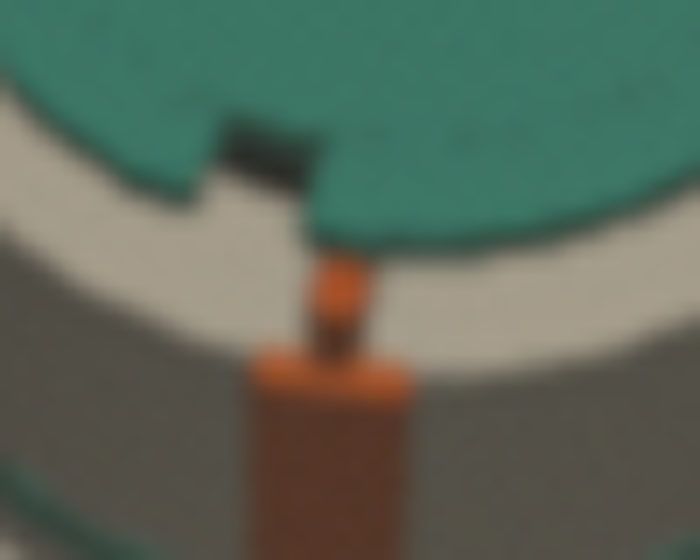

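The notch is at about −44°: inner edge at (273,125) in the scene crop, compared with the projected positions. The pin is at −32.4°, so about 11.5° remains. I'll push another 10° and look again.

```bash
cat > look.py <<'E'
from station import bot
from h import *
import sys
k=sys.argv[1]
for n,(x0,y0,w,h) in(("scene",(310,235,50,40)),("top",(312,132,40,30))):
    c=bot.camera(n)
    im=cv2.resize(c["pixels"][y0:y0+h,x0:x0+w,::-1],None,fx=14,fy=14,interpolation=cv2.INTER_CUBIC)
    cv2.imwrite(f"pics/{n}{k}.png",im)
E
python3 - <<'E'
from station import bot
from h import *
for d in (143,148):
    t=np.radians(d)
    bot.movel(fpos(t,.0205,.133),att(t,2),max_speed=.04)
    s=bot.read_state();print(s["time_s"],s["wrist_force"].round(2),s["joint_pos"][6])
E
python3 look.py 5
```

```text
15.5583 [ 0.45  1.3  -0.13] 2.332513095801089
15.8333 [-0.26 -0.27  0.22] 2.4189988588018445
```

View pics/top5.png

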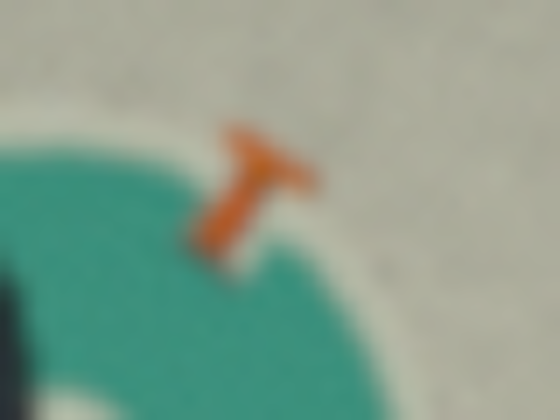

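View pics/scene5.png

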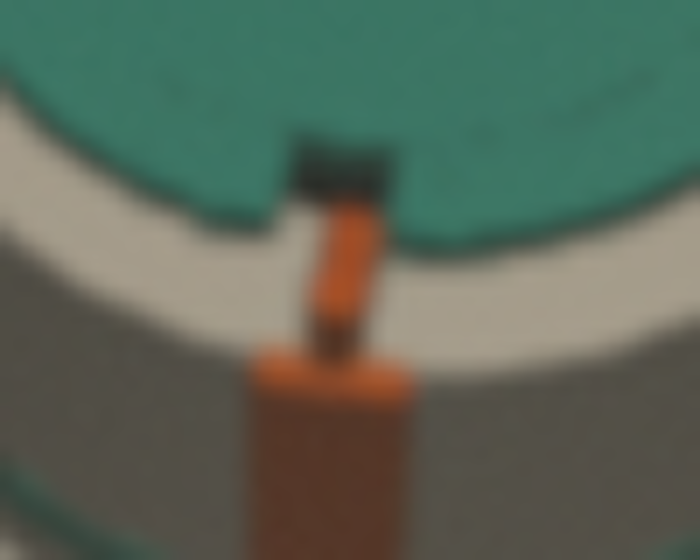

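The tooth now shows in the notch, but off to one side: about 13–20 px in the scene crop, or 2–2.7°. I'll nudge 2.3° more.

```bash

python3 - <<'E'
from station import bot
from h import *
t=np.radians(150.3)
bot.movel(fpos(t,.0205,.133),att(t,2),max_speed=.03)
t0=t
bot.movel(fpos(t,.035,.133),max_speed=.08)
bot.movel(fpos(t,.035,.20),max_speed=.2)
s=bot.read_state();print(s["time_s"],s["wrist_force"].round(2),s["joint_pos"][6])
E
python3 look.py 6
```

```text
17.0 [-0.3   0.35 -0.32] 2.4441831672878593
```

View pics/top6.png

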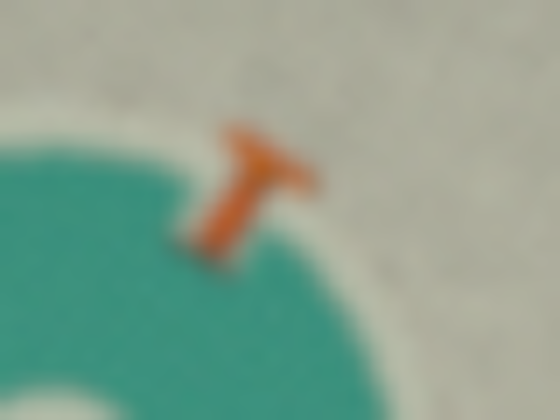

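View pics/scene6.png

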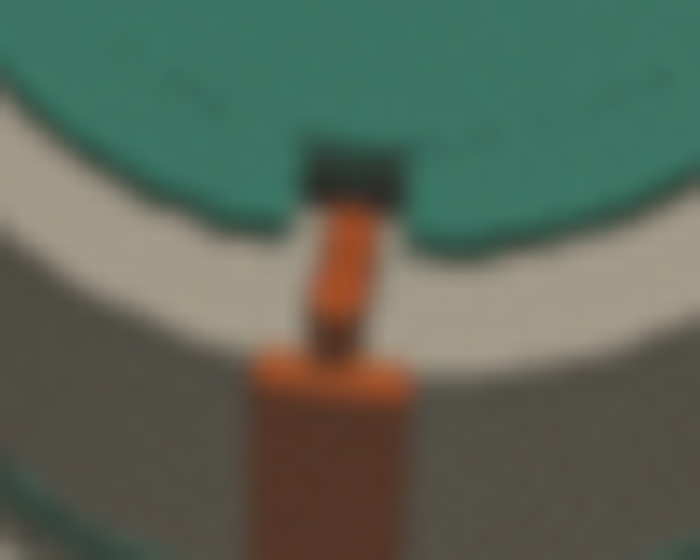

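The tooth sits in the middle of the notch in both views. Next is pressing at the centre, in small steps with the force watched.

```bash

python3 - <<'E'
from station import bot
from h import *
t=np.radians(148)
bot.move_ptp([*C,.20],att(t,1))
bot.movel([*C,.135],max_speed=.1)
bot.hold(.2)
f0=np.mean([bot.read_state()["wrist_force"] for _ in range(3)],0)
s=bot.read_state();print(s["time_s"],s["tcp_pos"].round(4),f0.round(2),s["joint_pos"][6])
z=.130;n=0
while z>.108:
    bot.movel([*C,z],max_speed=.03)
    bot.hold(.1)
    s=bot.read_state();f=s["wrist_force"]
    print(round(z,4),round(s["time_s"],2),s["tcp_pos"].round(4),f.round(2))
    if f[2]>12: break
    z-=.001
E
python3 look.py 7
```

```text
19.3917 [ 0.5866 -0.0048  0.136 ] [-0.61 -0.62  0.51] 1.0205057572202139
0.13 19.81 [ 0.5857 -0.0048  0.1299] [ 0.14 -0.91 -1.23]
0.129 20.16 [ 0.5858 -0.0048  0.129 ] [ 0.09 -0.55  0.59]
0.128 20.51 [ 0.5858 -0.0048  0.128 ] [-0.58  0.    0.29]
0.127 20.86 [ 0.5858 -0.0048  0.127 ] [ 0.14 -0.91 -0.04]
0.126 21.21 [ 0.5861 -0.0048  0.1261] [-0.3   0.46 -0.46]
0.125 21.56 [ 0.5862 -0.0048  0.1259] [-0.89  0.49  5.35]
0.124 21.91 [ 0.5864 -0.0048  0.1252] [-1.64  0.55  6.66]
0.123 22.26 [ 0.5866 -0.0048  0.1245] [-1.81 -0.38  6.65]
0.122 22.61 [ 0.5867 -0.0048  0.1236] [-0.5   0.35  7.36]
0.121 22.96 [ 0.5868 -0.0048  0.1226] [-0.53  0.57  7.93]
0.12 23.31 [ 0.5869 -0.0048  0.1216] [-0.98 -0.21  7.32]
0.119 23.66 [ 0.5869 -0.0048  0.1207] [-0.55  0.15  7.15]
0.118 24.01 [ 0.587  -0.0048  0.1197] [-1.48 -0.15  6.5 ]
0.117 24.36 [ 0.587  -0.0048  0.1187] [-0.97 -0.54  8.17]
0.116 24.71 [ 0.5871 -0.0048  0.1182] [-1.61  0.19  9.58]
0.115 25.06 [ 0.5876 -0.0048  0.1181] [-3.84 -0.09 12.91]
```

The lid has bottomed at z = 0.118 with the force rising to 13 N. I'll retreat and check.

```bash

python3 - <<'E'
from station import bot
from h import *
s=bot.read_state()
p=s["tcp_pos"].copy(); bot.movel([*C,.125],max_speed=.03)
bot.movel([*C,.25],max_speed=.2)
p=np.array([.40,.12,.35]);
try: bot.move_ptp(p,s["tool_rot"])
except Exception as e: print(e)
s=bot.read_state();print(s["time_s"],s["tcp_pos"].round(4),s["wrist_force"].round(2))
for n,roi in(("scene",(285,180,390,285)),("top",(280,130,350,205))):
    c=bot.camera(n);px=c["pixels"]
    for k,m in masks(px,roi).items():
        if k in("cream","dark","teal"): print(n,k,[b for b in blobs(m) if b[0]<3000])
    cv2.imwrite(f"pics/{n}8f.png",px[:,:,::-1])
    x0,y0,x1,y1=roi
    cv2.imwrite(f"pics/{n}8z.png",cv2.resize(px[y0:y1,x0:x1,::-1],None,fx=6,fy=6,interpolation=cv2.INTER_CUBIC)[:600])
E
```

```text
27.3833 [0.4004 0.1191 0.349 ] [ 0.14 -0.24 -1.46]
scene teal [(2759, [338.33, 225.75], [304, 197, 70, 58])]
scene dark [(609, [296.68, 192.01], [285, 180, 28, 30]), (59, [341.0, 201.0], [338, 197, 7, 9]), (332, [327.61, 268.67], [300, 242, 73, 40])]
scene cream [(297, [338.24, 223.15], [328, 215, 22, 18]), (6, [331.5, 251.0], [331, 250, 2, 3])]
top teal [(1629, [314.89, 167.18], [291, 143, 49, 49])]
top dark [(15, [305.4, 181.6], [304, 180, 4, 4])]
top cream [(177, [315.07, 166.72], [308, 160, 15, 15])]
```

View pics/scene8z.png

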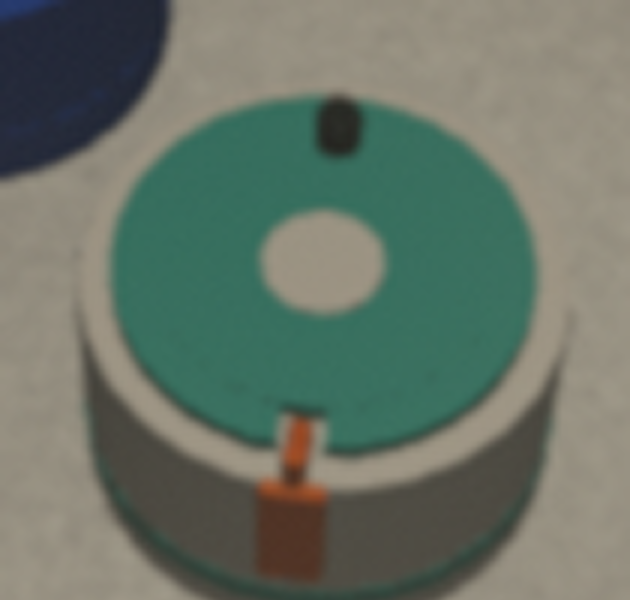

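View pics/top8f.png

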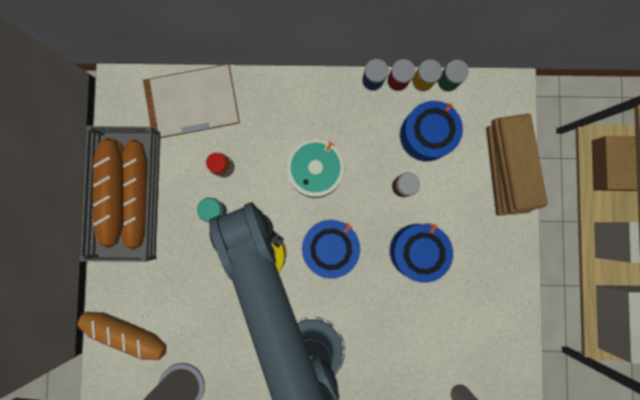

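```bash

python3 - <<'E'
from station import bot
from h import *
s=bot.camera("scene");t=bot.camera("top")
S=lambda u,v:(285+(u-2.5)/6,180+(v-2.5)/6)
x,r=tri(ray(s,338.24,223.15),ray(t,315.07,166.72));print("centre",x.round(4),r)
x2,r=tri(ray(s,*S(339,117)),ray(t,305.4,181.6-.3));print("nub",x2.round(4),r)
d=(x2-x)[:2];print(np.hypot(*d),np.degrees(np.arctan2(*d[::-1])), "want 147.6")
# rim gap: teal extreme bounds vs. ellipse of disc top at .118
for n,c,roi in(("scene",s,(285,180,390,285)),("top",t,(280,130,350,205))):
    a=np.linspace(0,2*np.pi,721);
    for z in(.118,.126):
        q=np.array([proj(c,[x[0]+.077*np.cos(i),x[1]+.077*np.sin(i),z]) for i in a]);print(n,z,q.min(0).round(1),q.max(0).round(1))
E
```

```text
centre [ 0.5857 -0.0058  0.1178] [np.float64(0.000675166557636529), np.float64(0.0006751665576364553)]
nub [0.539  0.0229 0.1326] [np.float64(0.000650741246755979), np.float64(0.0006507412467560278)]
0.054825206456282964 148.47995534670753 want 147.6
scene 0.118 [302.9 195.2] [374.4 253.9]
scene 0.126 [302.8 192.9] [374.8 251.9]
top 0.118 [290.2 142. ] [340.3 191.8]
top 0.126 [290.1 141.5] [340.5 191.6]
```

```bash

python3 - <<'E'
from station import bot
bot.hold(.5);print(bot.read_state()["time_s"]);bot.close_job()
E
```

```text
28.0833
the job is handed in; nothing more can be done
```

The lid is turned to the pin and pressed fully home, and I handed the job in at about 28 s of the 67 s allowed. `close_job` gives no verdict, so the checks below are my own measurements.

**What I did:** I pushed the nub counter-clockwise about 136° with the side of the shut fingertips. A look at the tooth in the notch called for a last 2.3° nudge. Then I pressed at the lid's centre; it sank at about 7–8 N and stopped hard at 12.9 N. I lifted straight off and moved the hand away.

**Last checks:**
- **Height:** the fingertips stopped at 118.1 mm, and the two camera views put the lid's centre at 117.8 mm. Fully home is 118 mm.
- **Centring:** the centre is about 1 mm from where I first measured it.
- **Notch at the pin:** the tooth lies in the notch in both views. The nub is at 148.5° against a wanted 147.6°, which is about 1 mm along the edge.
- **Bystanders:** the tumbler, tin and jar look unmoved in the top picture, judged by eye.

**One check disagreed:** the nub top measured 133 mm against an expected 136 mm. I probably picked a pixel below its true top. The disc's rim, which dropped by the expected amount at the pin side, shows no tilt. I did not measure the lid's tilt any more closely than that.

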